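# Read the red patch with the densitometer

## Robot

A 7-joint arm with a two-finger parallel gripper is mounted at the origin on the work surface. World frame = base frame: x ahead of the robot, y to its left, z up, the work surface at z = 0. Lengths are in m, angles in degrees, forces in N, time in s.
With the tool pointing down it reaches from about 0.35 to 0.9 m from the base axis. Payload 8.1 kg.
Tool frame: the origin (TCP) lies between the finger pads; the fingertips stand 17 mm ahead of it and the grasp point (between the pads) lies 2 mm behind it (robot.finger_overhang is the distance from the TCP to the fingertips, in m); z points along the fingers, y is the line along which they close (so a half turn about z gives the same grasp; the last joint's range is limited). The gripper opens to 85 mm and grips with 20 to 120 N. Pads are 22 mm wide; open, the fingers measure 114 mm over their backs; the gripper's body (76 mm by 85 mm) begins 54 mm behind the grasp point. The pads swing forward as they close: fully open they stand 13 mm farther back than shut.
Start: joints at [-5.879, 24.895, 1.432, 90.138, -0.665, 64.973, -4.303], TCP at [0.625, -0, 0.248] pointing down, gripper open.
Joint ranges: [-149.89, 149.89], [-25.12, 119.58], [-72.63, 75.52], [4.76, 147.25], [-75.54, 255.54], [6.69, 114.76], [-157.13, 157.13]. Speed limits (degrees/s): [127.2, 127.2, 172.46, 172.46, 180, 180, 180].

## Interface

Orientations are given as a 3x3 rotation matrix whose columns are the frame's x, y, z axes.
In Python, from plant import robot gives the robot as it stands.
- The arm moves only by the tool move_arm, never from a script. Its argument "moves" is text: rows parted by semicolons, each of 7 numbers parted by spaces: the shift along the tool's x, y, z in units of 60 mm (1.0 is 60 mm), then the turn, a rotation vector about the tool's x, y, z in units of 6 degrees (1.0 is 6 degrees), then the closure, from 0 (fully open) to 1 (shut). In form: dx dy dz rx ry rz claw; .... A call has 1 to 12 rows; each row shifts and turns the commanded pose from where the row before left it, along the tool's axes as they then stand; what a row does not reach is not made up. A row lasts 1/8 s, in which the tool goes at most 62.5 mm and 10.7 degrees, less where a joint would pass 70% of its speed; a pose out of reach is approached as far as the arm can. A call is refused whole if a number of a shift passes 1 or a number of a turn 1, either way. A call with a gripper value outside its range is refused whole. The fingers move at their own pace and stop on an object; "squeeze" is the grip in N (left out, the last holds). Time passes only in rows, so rows that do not move let the fingers close. It gives the time, the measured TCP pose, the force, the opening and the grip force at its end, in the units of the state.
- robot.read_state(): the state, without advancing time (a new reading comes with each control period).
- robot.grab_frame(name): name is "scene" or "side" or "wrist"; returns a dict with "pixels" (480x640x3 uint8, blue, green, red), "intrinsics" (3x3 intrinsics, pixels), "R" (3x3) and "t" (3): a world point X has camera coordinates R X + t. Camera axes: x right, y down, z forward; pixel columns grow to the right and rows downward; lengths in m; the calibration is good to about 2 mm. A picture is of the moment at which its call begins. There is no depth.
- robot.finish_job(): hands the job in; it is judged then, once.
The state is a dict: "t": time; "qpos": joint angles; "joint_velocities": joint speeds; "joint_efforts": joint torques, N m; "tool_pos": TCP position; "orientation": TCP orientation; "wrist_force": force on the tool from outside, world axes, zero at the start; "wrist_torque": the same for the moment, N m; "gripper_width": finger opening in m; "grasp_force": force on a finger pad.
Only numpy, scipy, OpenCV 4.12 (cv2) and the standard library are available. Lean on these libraries where they do the work, as an engineer would, in place of code of your own. Each camera call takes 0.05 s, during which the arm holds its last target. There are 200 camera calls.

## Task

Pick up the densitometer and, without dragging it across the print, set it flat on the printed panel with its whole target window on the red ink patch. Then press its spring-loaded head all the way down onto the shoe and keep it held down, firmly but without leaning on it: finish while still holding it closed for the reading. Leave the other things on the bench where they are.

Things in the scene. Friction and masses are not known exactly. Their poses are not given: they have to be found in the camera images.
- densitometer: Hand-held print densitometer, about 0.75 kg, loose: dark flat metal shoe 185 mm long, 62 mm wide, 6 mm thick, with a grey head hinged at its heel. Origin: shoe's underside, centreline, 95 mm behind the toe's front edge, 90 mm ahead of the heel edge. +x to the toe, y across, z up. Lifted by its head, the shoe hangs along with the head still up. Centre of mass near x = 0.
- grip (a point): Point inside the head's case, right above the densitometer's origin and 46 mm above the shoe's underside (head up): grip here from above, fingers on the case's flat upright sides, 58 mm apart along y. The sides run 55 mm fore and aft of it, and at it span heights 20 to 72 mm above the shoe's underside.
- window (a point): Centre of the target window, a 12 mm square hole through the toe of the shoe, at the shoe's underside: on the centreline, 80 mm ahead of the densitometer's origin, 15 mm behind the toe's front edge. The head's nose (50 mm wide) and optical snout hang over it. Axes as the densitometer's.
- thumb_pad (a point): Centre of the top of the black rubber thumb pad (34 mm long, 40 mm wide) at the front of the head's top: the place to press down. Head up: 37 mm ahead of the densitometer's origin, 81 mm above the shoe's underside; head fully down: 44 mm ahead, 62 mm above. Moves with the head; z is the pad's normal.
- head (a joint): Head angle about the hinge across the heel (80 mm behind the densitometer's origin, 30 mm above the shoe's underside): 0 = fully up, its rest, held by a preloaded spring; 0.16 rad = fully down on its stop. At the thumb pad it takes 5 to 6 N to start moving and 10 to 12 N to hold fully down; springs up when let go.
- panel: White sign panel, 240 (x) by 260 (y) by 3 mm, taped flat to the bench, immovable. Origin: centre of its underside on the bench top; z up. Dry print on it: four 34 mm square ink patches (red, blue, yellow, green, any order) in a row along y at x = +73 mm, y = -75, -25, 25, 75 mm; black bars and a green band at smaller x.
- patch_red: The red ink patch on the panel, 34 mm square, flat print level with the panel's top. Origin: its centre, 3 mm above the bench top; x and y along the patch's edges (parallel to the panel's), z up.
- squeegee: Bystander: wooden squeegee with green blade, 280 mm long, 88 mm wide, 26 mm thick, lying flat beyond the panel, its length along its y. Origin: on the bench under the wooden handle's middle.
- masking_tape: Bystander: roll of masking tape lying flat, 100 mm in diameter, 25 mm high. Origin: centre of its underside.
- tape_measure: Bystander: yellow and black tape measure, 66 by 40 mm, 64 mm high. Origin: centre of its underside.
- ink_cup: Bystander: white ink mixing cup, empty but for a flat wooden stirrer, 82 mm across the rim, 95 mm high (stirrer to 130 mm), standing upright. Origin: centre of its underside.
There are look-alikes about, which are no part of the job. What is shaped like the densitometer but green is not meant.

How it is judged:
By the outcome, as a careful person would: the job done as asked, in the order asked, and still so for the second after the job is handed in, while the arm keeps its last pose, push and grip.
It also fails if it takes over 48 s, if anything falls off the work surface, if the arm or the gripper's body presses on something with over 40 N, if the wrist force passes 120 N, or if a joint passes its speed limit or range.

## Working session

There is one attempt and no reset: what is moved stays moved. The work goes in short steps, Python scripts to look and compute and a tool call to move; the robot and the scene stay as the last step left them, time stands still between calls to the robot, and variables do not carry over. Pictures are saved under pics/ and viewed, at most 10 in all, crops included, and the job is handed in when it is done.

Besides the shell and the picture viewer there is one more tool, called in YAML: its name, and indented under it one key for each argument. move_arm: Moves the arm, as the interface text tells. Its arguments: {"type":"object","properties":{"moves":{"type":"string"},"squeeze":{"type":"number"}},"required":["moves"]}

```bash
mkdir -p pics; ls; cat > h.py <<'E'
import numpy as np, cv2
from plant import robot
def grab(n,f):
    g=robot.grab_frame(n); cv2.imwrite(f'pics/{f}.png',g['pixels']); np.savez(f'pics/{f}.npz',**g); return g
def load(f): return dict(np.load(f'pics/{f}.npz'))
def ray(g,uv,z):
    K,R,t=g['intrinsics'],g['R'],g['t']
    uv=np.atleast_2d(np.float64(uv)); d=np.c_[uv,np.ones(len(uv))]@np.linalg.inv(K).T@R
    c=-R.T@t; return c+d*((z-c[2])/d[:,2:])
def proj(g,X):
    p=(np.atleast_2d(X)@g['R'].T+g['t'])@g['intrinsics'].T; return p[:,:2]/p[:,2:]
E
python3 - <<'E'
from h import *
a=grab('scene','s0');b=grab('side','d0')
for g in(a,b): print(-g['R'].T@g['t'],g['R'][2])
E
```

```text
pics
[1.33452237 0.21368522 0.91165349] [-0.6696272  -0.23774053 -0.7036184 ]
[0.42114686 0.56174746 0.8646947 ] [ 0.09756415 -0.63729566 -0.76441839]
```

View pics/s0.png

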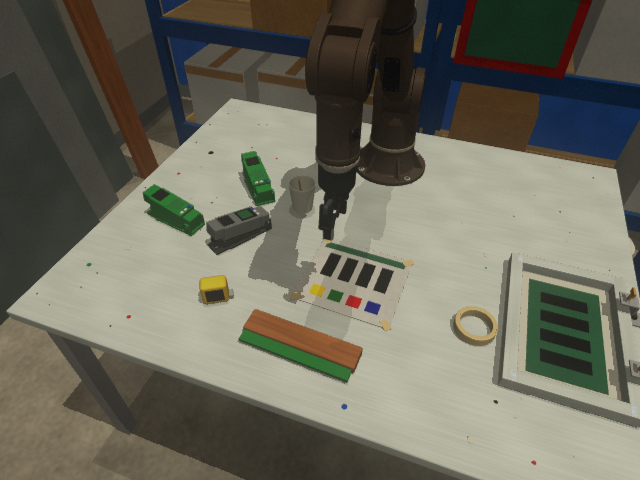

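View pics/d0.png

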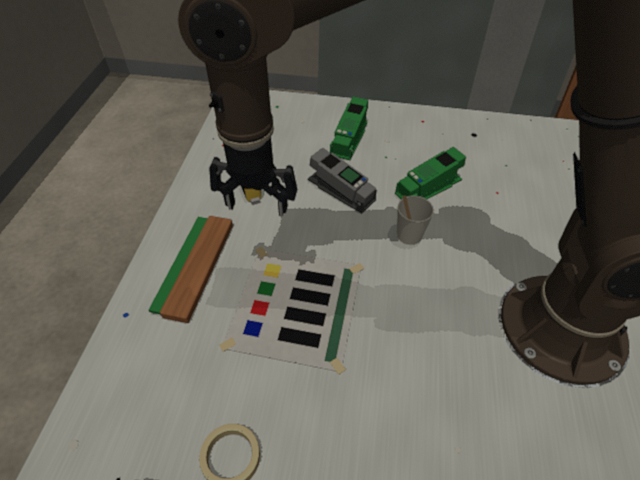

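Candidates in the scene view are the grey unit at (240,228), which is (342,180) in the side view, and green look-alikes at (172,208) and (257,177). I choose the grey one. The red patch is at scene (353,302), side (260,307). Next I'll check the choice in a close crop.

```bash
python3 - <<'E'
from h import *
a,b=load('s0'),load('d0')
c1=cv2.resize(a['pixels'][190:265,195:285],None,fx=4.4,fy=4.4,interpolation=2)
c2=cv2.resize(b['pixels'][140:215,300:390],None,fx=4.4,fy=4.4,interpolation=2)
cv2.imwrite('pics/crop.png',np.vstack([np.hstack([c1,c2])]))
for n,g in(('s',a),('d',b)):
    hsv=cv2.cvtColor(g['pixels'],cv2.COLOR_BGR2HSV)
    for col,lo,hi in(('red',0,6),('blue',112,128),('yel',22,34),('grn',50,75)):
        m=cv2.inRange(hsv,(lo,140,60),(hi,255,255))
        k,_,st,ce=cv2.connectedComponentsWithStats(m)
        for i in range(1,k):
            P=ray(g,ce[i],.003)[0]
            if st[i,4]>60 and .35<P[0]<1 and abs(P[1])<.3: print(n,col,st[i,4],ce[i].round(1),P.round(4))
E
```

```text
s red 143 [353.2 301.2] [0.6282 0.0568 0.003 ]
s blue 116 [372.1 307.5] [0.6313 0.1071 0.003 ]
s yel 134 [316.8 289.6] [ 0.624  -0.0428  0.003 ]
s grn 165 [294.5 354.4] [ 0.822  -0.0256  0.003 ]
d red 130 [259.5 307.3] [0.6265 0.0566 0.003 ]
d blue 201 [252.5 328. ] [0.6288 0.107  0.003 ]
d yel 135 [251.7 193.3] [ 0.7288 -0.2734  0.003 ]
d yel 158 [271.9 270. ] [ 0.6224 -0.043   0.003 ]
d grn 912 [176.9 266. ] [ 0.8367 -0.0186  0.003 ]
d grn 153 [265.9 288.2] [0.6245 0.0071 0.003 ]
```

View pics/crop.png

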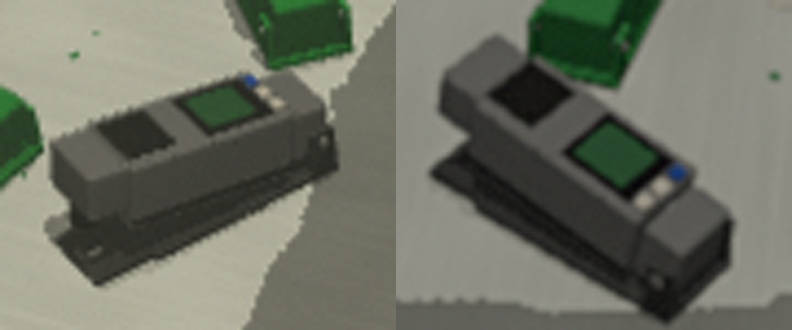

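The crop shows the grey densitometer with its toe toward image left in both views. The thumb pad is at about scene (226,220.5), side (331,161). The shoe's toe corners are at scene (206.5,244.5) and (217,255).

```bash
python3 - <<'E'
from h import *
a,b=load('s0'),load('d0')
def tri(u,v):
    A=[];y=[]
    for g,p in((a,u),(b,v)):
        K,R,t=g['intrinsics'],g['R'],g['t'];P=K@np.c_[R,t]
        for i in(0,1): r=P[i]-p[i]*P[2];A.append(r[:3]);y.append(-r[3])
    return np.linalg.lstsq(np.array(A),np.array(y),rcond=None)[0]
S=lambda x,y:(195+(x+.5)/4.4-.5,190+(y+.5)/4.4-.5)
D=lambda x,y:(300+(x-396+.5)/4.4-.5,140+(y+.5)/4.4-.5)
print('pad',tri(S(137,134),D(533,92)),ray(a,S(137,134),.081),ray(b,D(533,92),.081))
print('disp',tri(S(221,106),D(615,154)))
print('padL',ray(a,S(97,143),.081),'toe corners z0',ray(a,[S(50,240),S(97,285)],.003), 'side toe',ray(b,D(431,172),.004),'heel corner',ray(b,D(668,320),.003), ray(a,S(337,170),.003))
for n,g,R0 in(('s',a,(190,265,195,285)),('d',b,(140,215,300,390))):
    p=g['pixels'][R0[0]:R0[1],R0[2]:R0[3]]
    m=(cv2.inRange(cv2.cvtColor(p,cv2.COLOR_BGR2HSV),(0,0,0),(179,90,38)))
    k,_,st,ce=cv2.connectedComponentsWithStats(m,connectivity=4)
    for i in range(1,k):
        if st[i,4]>25: uv=ce[i]+[R0[2],R0[0]];print(n,st[i],uv,ray(g,uv,.081))
    m=cv2.inRange(cv2.cvtColor(p,cv2.COLOR_BGR2HSV),(50,60,30),(85,255,130))
    k,_,st,ce=cv2.connectedComponentsWithStats(m,connectivity=4)
    for i in range(1,k):
        if st[i,4]>40: uv=ce[i]+[R0[2],R0[0]];print(n,'disp',st[i],uv,ray(g,uv,.076))
s=robot.read_state();print(s['orientation'],s['tool_pos'],s['wrist_force'])
E
```

```text
pad [ 0.53509633 -0.34342504  0.080301  ] [[ 0.53698122 -0.34159157  0.081     ]] [[ 0.5347805  -0.34426888  0.081     ]]
disp [ 0.48329659 -0.31146956  0.07020396]
padL [[ 0.55304687 -0.3610009   0.081     ]] toe corners z0 [[ 0.57376531 -0.39752906  0.003     ]
 [ 0.5994596  -0.34903797  0.003     ]] side toe [[ 0.5960687  -0.35051501  0.004     ]] heel corner [[ 0.44210647 -0.25335625  0.003     ]] [[ 0.44867566 -0.25001164  0.003     ]]
s disp [ 54   0  26  16 318] [262.52515723 196.33962264] [[ 0.40147559 -0.29331826  0.076     ]]
s disp [42 19 16 10 94] [244.65957447 213.71276596] [[ 0.48991936 -0.30772133  0.076     ]]
s disp [  0  20  10  23 155] [198.47096774 220.49032258] [[ 0.55956992 -0.41506757  0.076     ]]
d [ 22  14  18  14 137] [330.12408759 160.86861314] [[ 0.53613885 -0.34270373  0.081     ]]
d [ 12  34  64  39 394] [345.08629442 194.3857868 ] [[ 0.48408903 -0.23069416  0.081     ]]
d [50 34 13 11 38] [356.26315789 179.55263158] [[ 0.46381734 -0.28562549  0.081     ]]
d disp [ 30   0  30  20 438] [343.51369863 147.82191781] [[ 0.5100743  -0.40505608  0.076     ]]
d disp [ 40  28  20  15 170] [349.40588235 174.68235294] [[ 0.48264926 -0.30557797  0.076     ]]
[[ 4.09396442e-05  9.99999018e-01 -1.40094111e-03]
 [ 9.99999992e-01 -4.11085129e-05 -1.20510914e-04]
 [-1.20568386e-04 -1.40093616e-03 -9.99999011e-01]] [ 6.24582029e-01 -2.74698942e-05  2.47589840e-01] [ 0.61870301 -0.73246163  0.28615897]
```

move_arm:
  moves: "-0.54 -0.2 0 0 0 0 0;-0.54 -0.2 0 0 0 0 0;-0.54 -0.2 0 0 0 0 0;-0.54 -0.2 0 0 0 0 0;-0.54 -0.2 0 0 0 0 0;-0.54 -0.2 0 0 0 0 0;-0.54 -0.2 0 0 0 0 0;-0.54 -0.2 0 0 0 0 0;-0.54 -0.2 0 0 0 0 0;-0.54 -0.2 0 0 0 0 0"

```text
t: 1.35
tool_pos: [0.5043, -0.3249, 0.2479]
orientation: [[0.0, 1.0, -0.001], [1.0, -0.0, 0.0], [0.0, -0.001, -1.0]]
wrist_force: [1.0, 0.3, 0.0]
gripper_width: 0.0855
grasp_force: 0.0
```

move_arm:
  moves: "0 0 0 0 0 -0.95 0;0 0 0 0 0 -0.95 0;0 0 0 0 0 -0.95 0;0 0 0 0 0 -0.95 0;0 0 0 0 0 -0.95 0;0 0 0 0 0 -0.95 0;0 0 0 0 0 -0.95 0;0 0 0 0 0 -0.95 0;0 0 0 0 0 -0.95 0;0 0 0 0 0 -0.95 0;0 0 0 0 0 0 0;0 0 0 0 0 0 0"

```text
t: 2.85
tool_pos: [0.5048, -0.324, 0.2481]
orientation: [[-0.837, 0.547, -0.0], [0.547, 0.837, 0.0], [0.0, 0.0, -1.0]]
wrist_force: [-0.7, 0.3, 1.0]
gripper_width: 0.0851
grasp_force: 0.0
```

```bash
python3 - <<'E'
from h import *
g=grab('wrist','w1');s=robot.read_state();print(s['tool_pos'],s['orientation'].round(4) if hasattr(s['orientation'],'round') else s['orientation'],s['qpos'])
c=-g['R'].T@g['t'];print(c,g['R'][2])
u=np.array([.841,-.541,0]);v=np.array([.541,.841,0]);o=np.array([.503,-.324,0])
print(proj(g,[o+.095*u+.031*v,o+.095*u-.031*v,o-.09*u-.031*v,o-.09*u+.031*v,o+.037*u+[0,0,.081]]))
E
```

```text
[ 0.50488807 -0.32398708  0.24814528] [[-8.376e-01  5.463e-01 -3.000e-04]
 [ 5.463e-01  8.376e-01  1.000e-04]
 [ 3.000e-04 -0.000e+00 -1.000e+00]] [31.45179359 22.85324611 -5.42153716 93.38616147  2.34198629 63.89018473
 82.30919576]
[ 0.43955463 -0.28106015  0.37490204] [ 0.25562323 -0.16598086 -0.95242171]
[[350.44005065 281.74758074]
 [288.36882502 282.18327655]
 [281.71510379  85.52578   ]
 [353.70089145  84.97564857]
 [318.68241077 256.99779844]]
```

View pics/w1.png

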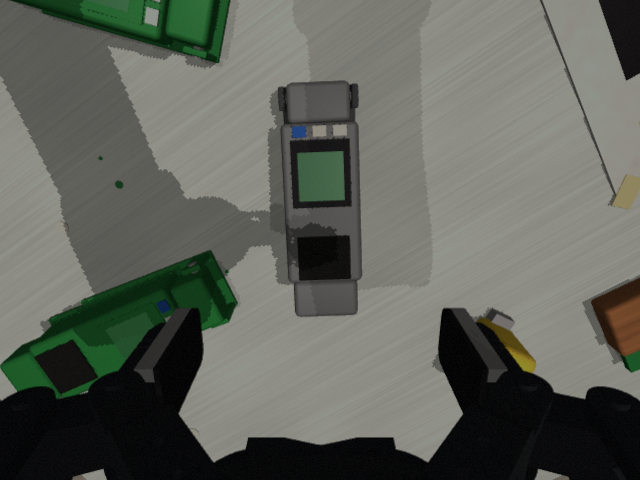

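The wrist view has the grey unit upright in the image. The pad is at (324,258), the display at (320.5,176), and the nose end at (326,315). A green look-alike lies to the left, its nearest corner at about (237,295).

```bash
python3 - <<'E'
from h import *
g=load('w1')
hsv=cv2.cvtColor(g['pixels'],cv2.COLOR_BGR2HSV)
m=cv2.inRange(hsv[225:290,285:360],(0,0,0),(179,255,32));k,_,st,ce=cv2.connectedComponentsWithStats(m)
i=1+st[1:,4].argmax();print(st[i],ce[i]+[285,225])
P=ray(g,(324,258),.081)[0];Q=ray(g,(320.5,174),.073)[0]
H=ray(g,[(319,84)],.045)[0];N=ray(g,(326,281),.082)[0]
print(P,Q,H,N)
for a,b in((P,Q),(P,H),(N,Q)): d=a-b;print('yaw',np.degrees(np.arctan2(d[1],d[0])),np.hypot(*d[:2]))
for y in(-34,-33,-32,-31,-35):
    u=np.array([np.cos(np.radians(y)),np.sin(np.radians(y)),0]);print(y,P-.037*u)
u=np.array([np.cos(np.radians(-34)),np.sin(np.radians(-34)),0]);v=np.array([-u[1],u[0],0]);o=P-.037*u;o[2]=0
for z in(.025,.06):print(proj(g,[o+s*v+w*u+[0,0,z] for s in(-.057,-.043,.043,.057) for w in(-.012,.012)]).round(0).tolist())
E
```

```text
[  12   10   54   45 2239] [323.5399732  257.27869585]
[ 0.53704171 -0.34105048  0.081     ] [ 0.48248511 -0.30860393  0.073     ] [ 0.42857114 -0.2746894   0.045     ] [ 0.55367196 -0.35000581  0.082     ]
yaw -30.74129715859876 0.06347598880001888
yaw -31.45782825154346 0.1271599744380393
yaw -30.182046597827878 0.08235097699151217
-34 [ 0.50636732 -0.32036034  0.081     ]
-33 [ 0.5060109  -0.32089884  0.081     ]
-32 [ 0.50566394 -0.32144347  0.081     ]
-31 [ 0.50532652 -0.32199407  0.081     ]
-35 [ 0.50673309 -0.31982815  0.081     ]
[[258.0, 180.0], [259.0, 207.0], [274.0, 181.0], [275.0, 208.0], [374.0, 182.0], [373.0, 209.0], [390.0, 182.0], [389.0, 209.0]]
[[252.0, 189.0], [253.0, 218.0], [270.0, 189.0], [270.0, 218.0], [380.0, 190.0], [378.0, 220.0], [398.0, 191.0], [396.0, 220.0]]
```

move_arm:
  moves: "0.01 0.03 0.5 0 0 -0.33 0;0 0 0.5 0 0 0 0;0 0 0.5 0 0 0 0;0 0 0.5 0 0 0 0;0 0 0.5 0 0 0 0;0 0 0.5 0 0 0 0;0 0 0.2 0 0 0 0;0 0 0.2 0 0 0 0;0 0 0 0 0 0 0;0 0 0 0 0 0 0"
  squeeze: 45

```text
t: 4.15
tool_pos: [0.506, -0.3225, 0.0452]
orientation: [[-0.857, 0.516, 0.001], [0.516, 0.857, -0.001], [-0.001, 0.0, -1.0]]
wrist_force: [0.1, 0.6, -0.2]
gripper_width: 0.0853
grasp_force: 0.0
```

move_arm:
  moves: "0 0 0 0 0 0 0.3;0 0 0 0 0 0 0.5;0 0 0 0 0 0 0.7;0 0 0 0 0 0 1;0 0 0 0 0 0 1;0 0 0 0 0 0 1;0 0 0 0 0 0 1"

```text
t: 5.03
tool_pos: [0.5058, -0.3225, 0.0453]
orientation: [[-0.857, 0.516, 0.001], [0.516, 0.857, -0.001], [-0.001, -0.0, -1.0]]
wrist_force: [-2.2, 0.7, 6.7]
gripper_width: 0.0577
grasp_force: 53.5
```

move_arm:
  moves: "0 0 -0.1 0 0 0 1;0 0 -0.2 0 0 0 1;0 0 -0.4 0 0 0 1;0 0 -0.4 0 0 0 1;0 0 -0.4 0 0 0 1;0 0 -0.4 0 0 0 1;0 0 -0.2 0 0 0 1;0 0 -0.1 0 0 0 1;0 0 0 0 0 0 1;0 0 0 0 0 0 1;0 0 0 0 0 0 1"

```text
t: 6.4
tool_pos: [0.5051, -0.322, 0.1755]
orientation: [[-0.857, 0.515, -0.001], [0.515, 0.857, 0.001], [0.001, -0.0, -1.0]]
wrist_force: [0.4, 0.3, -6.9]
gripper_width: 0.0575
grasp_force: 52.1
```

```bash
python3 - <<'E'
from h import *
s=robot.read_state();print(s['tool_pos'],s['wrist_force'],s['wrist_torque'],s['gripper_width'])
R=np.array(s['orientation']);p=np.array(s['tool_pos'])
red=np.array([.6274,.0567]);print(robot.finger_overhang)
a,b=grab('scene','s2'),grab('side','d2')
cv2.imwrite('pics/held.png',np.hstack([cv2.resize(g['pixels'][r:r+120,c:c+120],(400,400)) for g,r,c in((a,130,180),(b,80,290))]))
E
```

```text
[ 0.50512137 -0.32196669  0.17553912] [ 0.42520096  0.32825133 -6.88538938] [-0.03242677 -0.07227194  0.00192593] 0.05753140002121082
0.017
```

View pics/held.png

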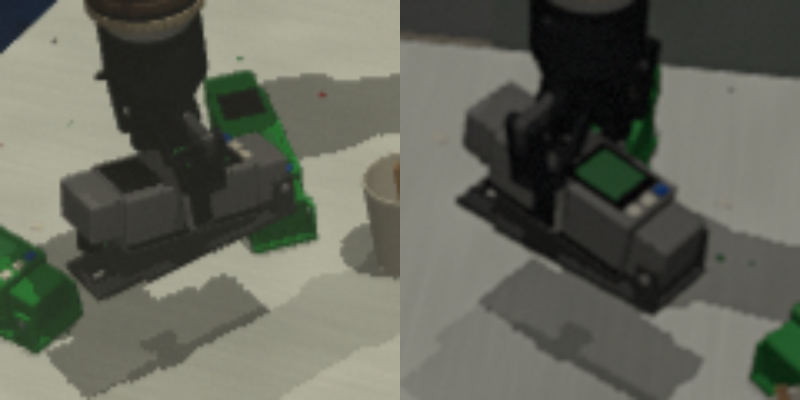

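move_arm:
  moves: "0 0 -0.4 0 0 0 1;0 0 -0.4 0 0 0 1;0 0 -0.4 0 0 0 1;0.12 0.26 0 0 0 0 1;0.24 0.53 0 0 0 0 1;0.24 0.53 0 0 0 0 1;0.24 0.53 0 0 0 0 1;0.24 0.53 0 0 0 0 1;0.24 0.53 0 0 0 0 1;0.24 0.53 0 0 0 0 1;0.24 0.53 0 0 0 0 1;0.24 0.53 0 0 0 0 1"

```text
t: 8.0
tool_pos: [0.5388, -0.0255, 0.2472]
orientation: [[-0.857, 0.515, -0.002], [0.515, 0.857, 0.0], [0.002, -0.001, -1.0]]
wrist_force: [0.4, 0.2, -7.5]
gripper_width: 0.0574
grasp_force: 52.0
```

move_arm:
  moves: "0.24 0.53 0 0 0 0 1;0.24 0.53 0 0 0 0 1;0.16 0.27 0 0 0 0 1;0 0 0 0 0 -0.59 1;0 0 0 0 0 -0.59 1;0 0 0 0 0 -0.59 1;0 0 0 0 0 -0.59 1;0 0 0 0 0 -0.59 1;0 0 0 0 0 -0.59 1;0 0 0 0 0 -0.59 1;0 0 0 0 0 -0.59 1;0 0 0 0 0 0 1"

```text
t: 9.5
tool_pos: [0.5473, 0.0601, 0.2477]
orientation: [[-0.999, 0.048, -0.001], [0.048, 0.999, -0.0], [0.001, -0.0, -1.0]]
wrist_force: [-0.4, 0.1, -7.7]
gripper_width: 0.0574
grasp_force: 51.9
```

move_arm:
  moves: "0 0 0.4 0 0 0 1;0 0 0.5 0 0 0 1;0 0 0.5 0 0 0 1;0 0 0.3 0 0 0 1;0 0 0 0 0 0 1;0 0 0 0 0 0 1;0 0 0 0 0 0 1"

```text
t: 10.38
tool_pos: [0.5486, 0.0606, 0.1473]
orientation: [[-0.999, 0.048, 0.002], [0.048, 0.999, 0.0], [-0.002, 0.0, -1.0]]
wrist_force: [-0.7, 0.6, -8.0]
gripper_width: 0.0576
grasp_force: 51.7
```

```bash
python3 - <<'E'
from h import *
s=robot.read_state();print(s['tool_pos'],s['wrist_force'],np.round(s['orientation'],4))
a,b=grab('scene','s3'),grab('side','d3')
cv2.imwrite('pics/hover.png',np.hstack([cv2.resize(g['pixels'][r:r+120,c:c+120],(400,400)) for g,r,c in((a,210,290),(b,240,220))]))
E
```

```text
[0.54860925 0.06056655 0.14734691] [-0.69861812  0.55883837 -7.96845277] [[-9.989e-01  4.760e-02  1.800e-03]
 [ 4.760e-02  9.989e-01  2.000e-04]
 [-1.800e-03  3.000e-04 -1.000e+00]]
```

View pics/hover.png

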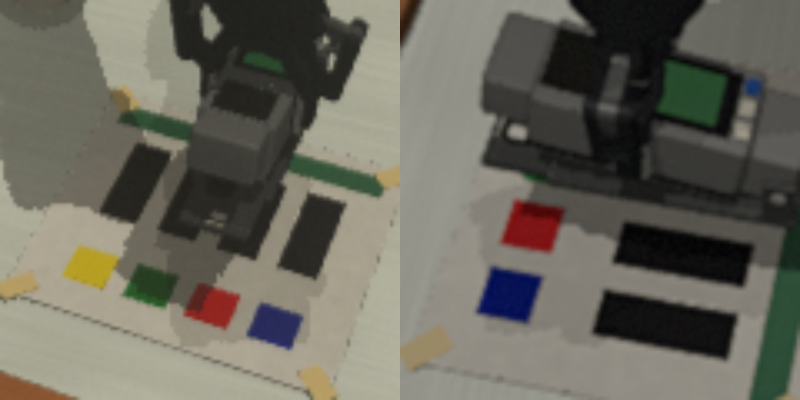

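The hover view shows the shoe level, with its toe corners at about scene (338,280) and (366,286). I'll cast these at the shoe height.

```bash
python3 - <<'E'
from h import *
a,b=load('s3'),load('d3')
C=lambda x,y,c,r:(c+(x+.5)/3.333-.5,r+(y+.5)/3.333-.5)
q=ray(a,[C(160,234,290,210),C(252,256,290,210)],.102);m=q.mean(0);print(q,np.hypot(*(q[1]-q[0])[:2]),'win',m-[.015,-.0007,0])
print('side toe corners',ray(b,[C(482,160,0,0)],.102) if 0 else ray(b,[C(482-400,163,220,240)],.102),'exp', )
u=np.array([.9989,-.047,0]);v=np.array([.047,.9989,0]);o=np.array([.5486,.0606,.102])
print('expected',o+.095*u-.031*v,o+.095*u+.031*v,'win',o+.08*u)
pw=lambda x,y:ray(a,C(x,y,290,210),.107); print('hole?',pw(217,217))
E
```

```text
[[0.65650881 0.0211593  0.102     ]
 [0.65390021 0.08787089 0.102     ]] 0.06676256437613036 win [0.64020451 0.0552151  0.102     ]
side toe corners [[0.64202023 0.07850864 0.102     ]] exp
expected [0.6420385 0.0251691 0.102    ] [0.6449525 0.0871009 0.102    ] win [0.628512 0.05684  0.102   ]
hole? [[0.63168502 0.05551331 0.107     ]]
```

move_arm:
  moves: "0 0 0.3 0 0 0 1;0 0 0.4 0 0 0 1;0 0 0.4 0 0 0 1;0 0 0.3 0 0 0 1;0 0 0 0 0 0 1;0 0 0 0 0 0 1"

```text
t: 11.22
tool_pos: [0.5487, 0.0606, 0.0632]
orientation: [[-0.999, 0.047, 0.001], [0.047, 0.999, 0.0], [-0.001, 0.0, -1.0]]
wrist_force: [-0.4, 0.4, -7.2]
gripper_width: 0.0576
grasp_force: 51.7
```

```bash
python3 - <<'E'
from h import *
s=robot.read_state();print(s['tool_pos'],s['wrist_force'],np.round(s['orientation'],4))
a,b=grab('scene','s4'),grab('side','d4')
cv2.imwrite('pics/hover2.png',np.hstack([cv2.resize(g['pixels'][r:r+80,c:c+80],(400,400),interpolation=2) for g,r,c in((a,245,310),(b,265,230))]))
E
```

```text
[0.54868137 0.0606368  0.06323854] [-0.35987494  0.41580068 -7.17595019] [[-9.989e-01  4.730e-02  1.400e-03]
 [ 4.730e-02  9.989e-01  3.000e-04]
 [-1.400e-03  3.000e-04 -1.000e+00]]
```

View pics/hover2.png

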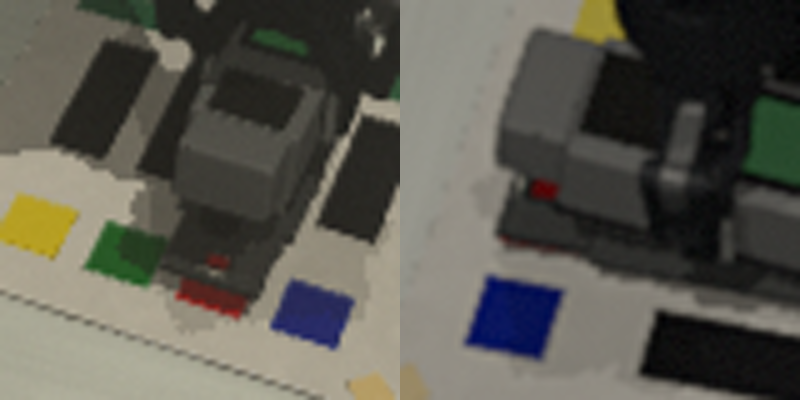

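Red ink shows through the window in both views: crop (218,262) from the scene camera and (545,188) from the side camera. Casting these at the shoe height:

```bash
python3 - <<'E'
from h import *
a,b=load('s4'),load('d4')
for n,g,R0 in(('s',a,(290,303,345,362)),('d',b,(296,308,252,266))):
    hsv=cv2.cvtColor(g['pixels'],cv2.COLOR_BGR2HSV)[R0[0]:R0[1],R0[2]:R0[3]]
    m=cv2.inRange(hsv,(0,110,40),(8,255,255))|cv2.inRange(hsv,(174,110,40),(179,255,255))
    k,_,st,ce=cv2.connectedComponentsWithStats(m)
    for i in range(1,k):
        uv=ce[i]+[R0[2],R0[0]];print(n,st[i],uv,ray(g,uv,.021)[0])
C=lambda x,y,c,r:(c+(x+.5)/5-.5,r+(y+.5)/5-.5)
print('toe',ray(a,[C(160,274,310,245),C(244,302,310,245)],.018))
E
```

```text
s [ 6  6  5  3 11] [353.09090909 296.81818182] [0.62891345 0.05569835 0.021     ]
s [ 1 11  7  2 11] [348.45454545 301.63636364] [0.6474881  0.04925206 0.021     ]
d [ 4  5  6  4 21] [258.38095238 302.57142857] [0.62725155 0.05636624 0.021     ]
toe [[0.64425086 0.03048492 0.018     ]
 [0.64685456 0.07494683 0.018     ]]
```

The window is about (0.628, 0.056) and the patch (0.627, 0.057), so it's centred. I'll lower it straight down gently.

move_arm:
  moves: "0 0 0.1 0 0 0 1;0 0 0.07 0 0 0 1;0 0 0.04 0 0 0 1;0 0 0.02 0 0 0 1;0 0 0 0 0 0 1;0 0 0 0 0 0 1"

```text
t: 12.08
tool_pos: [0.5481, 0.0605, 0.0486]
orientation: [[-0.999, 0.047, 0.0], [0.047, 0.999, 0.0], [-0.0, 0.0, -1.0]]
wrist_force: [0.2, 0.0, -6.3]
gripper_width: 0.0576
grasp_force: 52.2
```

move_arm:
  moves: "0 0 0.02 0 0 0 1;0 0 0 0 0 0 1;0 0 0 0 0 0 1"

```text
t: 12.45
tool_pos: [0.5482, 0.0605, 0.0482]
orientation: [[-0.999, 0.047, 0.001], [0.047, 0.999, -0.0], [-0.001, -0.0, -1.0]]
wrist_force: [-3.8, -1.5, 5.8]
gripper_width: 0.0577
grasp_force: 53.6
```

move_arm:
  moves: "0 0 0 0 0 0 0.7;0 0 0 0 0 0 0.3;0 0 0 0 0 0 0;0 0 0 0 0 0 0;0 0 0 0 0 0 0;0 0 -0.2 0 0 0 0;0 0 -0.4 0 0 0 0;0 0 -0.5 0 0 0 0;0 0 -0.4 0 0 0 0;0 0 0 0 0 0 0;0 0 0 0 0 0 0"

```text
t: 13.82
tool_pos: [0.5477, 0.0603, 0.1373]
orientation: [[-0.999, 0.047, 0.0], [0.047, 0.999, -0.0], [-0.0, -0.0, -1.0]]
wrist_force: [1.3, 0.0, -0.4]
gripper_width: 0.0857
grasp_force: 0.0
```

```bash
python3 - <<'E'
from h import *
s=robot.read_state();print(s['tool_pos'],s['wrist_force'],s['gripper_width'])
a,b,w=grab('scene','s5'),grab('side','d5'),grab('wrist','w5')
cv2.imwrite('pics/placed.png',np.hstack([cv2.resize(a['pixels'][230:330,300:400],(400,400),interpolation=2),cv2.resize(w['pixels'][0:480,80:560],(400,400),interpolation=3)]))
for n,g,R0 in(('s',a,(290,310,343,364)),('d',b,(298,314,250,268))):
    hsv=cv2.cvtColor(g['pixels'],cv2.COLOR_BGR2HSV)[R0[0]:R0[1],R0[2]:R0[3]]
    m=cv2.inRange(hsv,(0,110,30),(8,255,255))|cv2.inRange(hsv,(174,110,30),(179,255,255))
    k,_,st,ce=cv2.connectedComponentsWithStats(m)
    for i in range(1,k):
        uv=ce[i]+[R0[2],R0[0]];print(n,st[i],uv,ray(g,uv,.006)[0])
E
```

```text
[0.54774517 0.06031846 0.13729938] [ 1.31790724  0.02517169 -0.40684002] 0.08565354211355099
s [ 8  9  5  3 11] [352.72727273 300.        ] [0.62721366 0.05512402 0.006     ]
s [ 2 14 13  5 14] [351.42857143 305.78571429] [0.64594906 0.05734919 0.006     ]
d [3 6 1 1 1] [253. 304.] [0.64129756 0.05270265 0.006     ]
d [ 7  7  6  4 20] [259.3 306.5] [0.62664725 0.05652205 0.006     ]
d [2 9 1 2 2] [252.  307.5] [0.64122205 0.06143102 0.006     ]
d [ 1 12  1  2  2] [251.  310.5] [0.64145335 0.06888468 0.006     ]
```

View pics/placed.png

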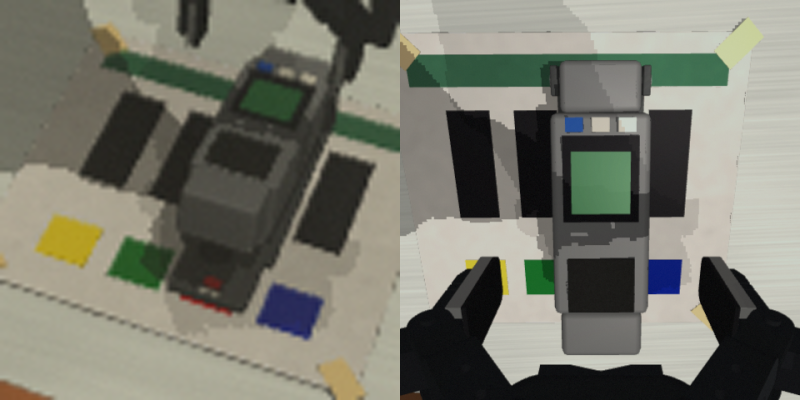

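The placement view shows the shoe flat and square on the panel. Red fills the window at about (0.627, 0.056), and the pad is near wrist pixel (321,342). Next I'll shut the fingers and move over the pad.

move_arm:
  moves: "-0.17 0 0 0 0 0 0.5;-0.17 0 0 0 0 0 1;-0.17 0 0 0 0 0 1;-0.16 0 0 0 0 0 1;0 0 0 0 0 0 1;0 0 0 0 0 0 1;0 0 0 0 0 0 1;0 0 0.2 0 0 0 1;0 0 0.2 0 0 0 1;0 0 0.1 0 0 0 1;0 0 0 0 0 0 1;0 0 0 0 0 0 1"
  squeeze: 20

```text
t: 15.48
tool_pos: [0.5883, 0.0586, 0.1075]
orientation: [[-0.999, 0.047, 0.0], [0.047, 0.999, 0.0], [-0.0, 0.0, -1.0]]
wrist_force: [0.1, -0.4, 0.2]
gripper_width: -0.0002
grasp_force: 0.0
```

```bash
python3 - <<'E'
from h import *
w=load('w5');print(ray(w,(321,342),.084))
E
```

```text
[[0.58449092 0.05920903 0.084     ]]
```

move_arm:
  moves: "0 0 0.05 0 0 0 1;0 0 0.05 0 0 0 1;-0.02 0 0.05 0 0 0 1;-0.02 0 0.05 0 0 0 1;0 0 0 0 0 0 1;0 0 0 0 0 0 1"

```text
t: 16.23
tool_pos: [0.5912, 0.0585, 0.0961]
orientation: [[-0.999, 0.047, 0.002], [0.047, 0.999, 0.0], [-0.002, 0.0, -1.0]]
wrist_force: [-0.4, -0.9, 7.7]
gripper_width: -0.0
grasp_force: 3.4
```

move_arm:
  moves: "-0.02 0 0.05 0 0 0 1;-0.02 0 0.05 0 0 0 1;-0.02 0 0.05 0 0 0 1;0 0 0 0 0 0 1;0 0 0 0 0 0 1"

```text
t: 16.85
tool_pos: [0.5942, 0.0584, 0.087]
orientation: [[-0.999, 0.047, 0.0], [0.047, 0.999, -0.0], [-0.0, -0.0, -1.0]]
wrist_force: [-2.6, -0.5, 8.4]
gripper_width: -0.0001
grasp_force: 4.3
```

move_arm:
  moves: "-0.01 0 0.04 0 0 0 1;0 0 0.03 0 0 0 1;0 0 0 0 0 0 1;0 0 0 0 0 0 1"

```text
t: 17.35
tool_pos: [0.5951, 0.0583, 0.0831]
orientation: [[-0.999, 0.047, 0.001], [0.047, 0.999, -0.0], [-0.001, 0.0, -1.0]]
wrist_force: [-2.5, 0.4, 10.8]
gripper_width: -0.0005
grasp_force: 5.0
```

move_arm:
  moves: "0 0 0.02 0 0 0 1;0 0 0 0 0 0 1;0 0 0 0 0 0 1"

```text
t: 17.73
tool_pos: [0.5954, 0.0583, 0.0821]
orientation: [[-0.999, 0.047, 0.002], [0.047, 0.999, 0.0], [-0.002, 0.0, -1.0]]
wrist_force: [-2.4, -1.1, 11.3]
gripper_width: 0.0001
grasp_force: 5.7
```

move_arm:
  moves: "0 0 0.02 0 0 0 1;0 0 0 0 0 0 1;0 0 0 0 0 0 1"

```text
t: 18.1
tool_pos: [0.5954, 0.0584, 0.0818]
orientation: [[-0.999, 0.047, 0.002], [0.047, 0.999, -0.0], [-0.002, -0.0, -1.0]]
wrist_force: [-6.0, -1.1, 21.5]
gripper_width: -0.0004
grasp_force: 10.7
```

The head has reached its stop: force jumped to 21 N with hardly any travel. I'll check the result.

```bash
python3 - <<'E'
from h import *
a,b=grab('scene','s6'),grab('side','d6')
s=robot.read_state();print(s['t'],s['tool_pos'],s['wrist_force'])
cv2.imwrite('pics/end.png',np.hstack([cv2.resize(g['pixels'][r:r+100,c:c+100],(400,400),interpolation=2) for g,r,c in((a,230,300),(b,250,230))]))
E
```

```text
18.2 [0.59543196 0.05835981 0.08185225] [-5.57337046 -1.95356315 21.03482709]
```

View pics/end.png

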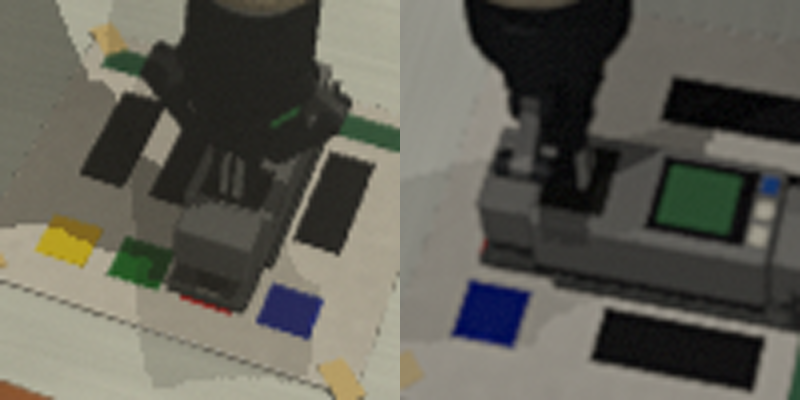

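The head is closed onto the shoe. In the scene crop the toe and the red strip, at (205,303), sit where they were before pressing, so the shoe hasn't moved.

```bash
python3 -c "
from plant import robot
print(robot.finish_job())"
```

```text
the job is handed in; nothing more can be done
None
```

The densitometer lies flat on the panel with its window on the red patch, and I handed the job in at about 18 s with the head held fully down at about 21 N.

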